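Clip the battery strap's retaining pin

ROBOT

A 7-joint arm with a two-finger parallel gripper is mounted at the origin on the work surface. World frame = base frame: x ahead of the robot, y to its left, z up, the work surface at z = 0. Lengths are in m, angles in rad, forces in N, time in s.
With the tool pointing down it reaches from about 0.425 to 0.95 m from the base axis. Payload 4.7 kg.
Tool frame: the origin (TCP) lies midway between the tips of the shut fingers; the grasp point (between the pads) lies 19 mm behind it (arm.tcp_to_grasp is the distance from the TCP to the grasp point, in m); z points along the fingers, y is the line along which they close (so a half turn about z gives the same grasp; the last joint's range is limited). The gripper opens to 87 mm and grips with 3 to 60 N. Pads are 19 mm wide; open, the fingers measure 117 mm over their backs; the gripper's body (75 mm by 190 mm) begins 51 mm behind the grasp point.
Start: joints at [1.098, 0.469, -0.049, 1.532, 0.024, 1.141, -0.082], TCP at [0.29, -0.61, 0.223] pointing down, gripper open.
Joint ranges: [-2.59, 2.59], [-0.33, 1.99], [-1.39, 1.29], [0.1, 2.45], [-1.04, 4.18], [0.21, 1.99], [-2.66, 2.66]. Speed limits (rad/s): [2.57, 2.57, 3.14, 3.14, 3.14, 3.14, 3.14].

INTERFACE

Orientations are given as a 3x3 rotation matrix whose columns are the frame's x, y, z axes.
In Python, from plant import arm, vision gives the robot as it stands. The module is installed in compiled form; this text tells all that it offers.
- The arm moves only by the tool arm_command, never from a script. Its argument "targets" is one flat list of numbers, 7 for each row, row after row: the shift along the tool's x, y, z as a fraction of full scale, then the turn, a rotation vector about the tool's x, y, z as a fraction of full scale, then the opening, from -1 (shut) to 1 (fully open). In form: [tx, ty, tz, ax, ay, az, gripper, tx, ty, tz, ax, ay, az, gripper, ...]. A call has 1 to 10 rows; each row is the pose to reach, as a shift and turn from the pose commanded when the call began, along the tool's axes at that moment, turning the shorter way round; what a row does not reach only later rows make up. Full scale, the value 1, is 150 mm for a shift and 2 pi rad for a turn. A row lasts 1/10 s, in which the tool goes at most 50 mm and 8.59 degrees, less where a joint would pass 70% of its speed; a pose out of reach is approached as far as the arm can. A call with a number of a shift or a turn outside -1 to 1 is refused whole. A call with a gripper value outside its range is refused whole. The fingers move at their own pace and stop on an object; the grip force is fixed at half the most. Time passes only in rows, so rows that repeat a pose let the fingers close. It gives the time, the measured TCP pose, the force, the opening and the grip force at its end, in the units of the state.
- arm.observe(): the state, without advancing time (a new reading comes with each control period).
- vision.read_camera(name): name is "scene" or "top"; returns a dict with "frame" (400x640x3 uint8, red, green, blue), "intrinsics" (3x3 intrinsics, pixels), "cam_to_world" (4x4, takes a point from camera to world coordinates). Camera axes: x right, y up, looking along -z (the intrinsics and any distortion apply to the point x, -y, -z); pixel columns grow to the right and rows downward; lengths in m; the calibration is good to about 2 mm. A picture is of the moment at which its call begins. There is no depth.
- arm.finish_job(): hands the job in; it is judged then, once.
The state is a dict: "clock": time; "joints": joint angles; "qd": joint speeds; "joint_efforts": joint torques, N m; "ee_pos": TCP position; "orientation": TCP orientation; "contact_force": force on the tool from outside, world axes, zero at the start; "moment": the same for the moment, N m; "width": finger opening in m; "grasp_force": force on a finger pad.
Only numpy, scipy, OpenCV 4.12 (cv2) and the standard library are available. Lean on these libraries where they do the work, as an engineer would, in place of code of your own. Each camera call takes 0.05 s, during which the arm holds its last target. There are 200 camera calls.

TASK

Swing the battery's hold-down strap fully down over its upright pin, then take the hairpin clip from its rest and slide its straight leg through the pin's cross-hole above the strap until the sprung leg has snapped over and the clip is fully home, hugging the shank. The pin is set higher or lower from one job to the next, so find the hole by feel or by sight, never force the clip, then let go and leave the other things on the bench where they are.

Things in the scene. Friction and masses are not known exactly. Their poses are not given: they have to be found in the camera images.
- bay: battery bay of a drive base, fixed: aluminium plate 130 x 240 x 8 mm, black battery (64 x 105 mm, top 52 mm above the bench), orange hinge bracket at its +y end, steel pin at its -y end. Origin: centre of the underside. Its -x side roughly faces the robot; y runs from pin to hinge, z up. Hinge axis at (0, 75, 57) mm, along x; pin axis at (0, -80) mm
- strap (a joint): angle of the aluminium strap, rad: 0 = fully down (a firm stop, flat over the battery), starts open at 0.4 to 0.9, free end up. Stiff hinge: stays where left, goes down with 2 to 4 N at its middle. 185 mm long, 42 wide, 6 thick; top 60 mm above the bench when down; a slot (26 x 40 mm) at the free end goes over the pin
- strap_mid (a point): point on the strap's top face, 80 mm from the hinge: push here; (0, -5, 60) mm in the bay's frame when down. About the pin at the strap's other end: it is set 10 mm lower to 10 mm higher from job to job (hole centre 74 to 94 mm above the bench), which no pose tells: look or feel for it. It hardly moves up or down (20 N) but turns easily (0.015 N m) to follow the clip's leg
- pin_axis (a point): point of the bay on the axis of its upright steel pin, 84 mm above the bench; axes as the bay's. The pin (shank 22 mm across) has a cross-hole along the bay's x (within 0.1 rad), 8 mm wide and high, its mouths slightly chamfered, its centre 22 mm under the pin's top
- clip: hairpin clip of 6 mm steel wire, about 65 g, lying flat on its rest; origin 3 mm under clip_loop, same axes: x along the clip to the straight leg's tip, z up. The straight leg runs along y = -7 mm to a round tip at x = 93 mm. The loop narrows to a neck at x = 33, y = 0 mm, which stops firmly on the shank when home
- clip_leg (a joint): bend of the clip's sprung leg, rad: 0 relaxed, about 0.07 when home (2.8 N m/rad). It runs beside the straight leg from the neck: recess for the shank round x = 45 mm, hump at x = 60, flare out to x = 80 mm. The hump takes some 5 to 12 N of push to ride over the shank; then the recess slides on stiffly (3 to 10 N) until the neck stops firmly: 13 N of push, held, shows it is home
- clip_loop (a point): middle of the clip's loop, half-way up the wire, 31 mm above the bench at the start; axes as the clip's. The loop is 26 mm wide over its outside, with straight parallel sides along x from -12 to 12 mm: the place to grip, a finger on each side
- clip_seat (a point): point on the axis of the clip's straight leg, at x = 45, y = -7 mm from clip_loop, where the pin's axis passes when the clip is fully home; axes as clip_loop. The leg's round tip is 48 mm ahead of it. The clip can enter from either side of the pin; the bay's -x side has the room
- rest: fixed black plastic rest on which the clip lies flat: base 125 x 60 x 4 mm, a block under the two legs (36 x 50 mm, x = 40 to 76 mm) and a post 12 mm square under the end of the loop (x = -22 mm), both 28 mm high; free space on both sides of the loop's straight part. Origin on the bench under the clip's loop, x as the clip's x
- screwdriver: bystander: screwdriver, 200 mm
- wrench: bystander: wrench, 185 mm
- wheel: bystander: wheel lying flat, 80 mm across
- gearmotor: bystander: gear motor, 130 mm long
- spare_pin: bystander: a plain spare pin lying down, 90 mm long, 16 mm thick, no hole
- collar: bystander: steel collar, 40 mm across
- oiler: bystander: white bottle, 50 mm across, 130 mm tall
Things that resemble listed ones, but are neither listed nor needed, are in the scene too. What is shaped like the clip but pink or turquoise is not meant.

How it is judged:
On the way, in this order (a step that is already met when the one before it is completed fails the run):
1. the strap is fully down over the pin, before the clip goes in (value of joint strap below 0.06 rad), for 0.2 s.
2. the clip is home on the pin (horizontal distance between clip_seat and pin_axis below 0.003 m and z of clip_seat in the frame of pin_axis between -0.012 and 0.012 m and angle between the x axis of clip_seat and the x axis of bay, either way round below 0.35 rad), for 0.2 s.
At the end, for the whole second after the job is handed in: The strap is down (joint below 0.06 rad) and the clip is home in the pin's cross-hole: clip_seat within 3 mm of the pin's axis seen from above, at the hole's height (within 12 mm of pin_axis), the leg along the bay's x within 0.35 rad; released and at rest (all of step 2 and value of joint strap below 0.06 rad and linear speed of clip below 0.02 m/s); the robot touches nothing.
It fails at once if the clip is forced against the pin or the strap: the contact forces, the spring's own squeeze included, add up to over 65 N (some 20 N of push) (contact force between clip and bay above 65 N).
It fails at once if a bystander is moved by more than 20 mm (distance of any of screwdriver, wrench, wheel, gearmotor, spare_pin, collar, oiler from where it was at the start of the episode above 0.02 m).
It also fails if it takes over 72 s, if anything falls off the work surface, if the arm or the gripper's body presses on something with over 40 N, if the wrist force passes 120 N, or if a joint passes its speed limit or range.

## Working session

There is one attempt and no reset: what is moved stays moved. The work goes in short steps, Python scripts to look and compute and a tool call to move; the robot and the scene stay as the last step left them, time stands still between calls to the robot, and variables do not carry over. Pictures are saved under pics/ and viewed, at most 10 in all, crops included, and the job is handed in when it is done.

Besides the shell and the picture viewer there is one more tool, called after "Call:" as name(argument=value, ...) on one line, values as JSON. arm_command: Moves the arm, as the interface text tells. Shift numbers are shares of 150 mm and turn numbers shares of 2 pi rad, none past 1 either way. Its arguments: {"type":"object","properties":{"targets":{"type":"array","items":{"type":"number"}}},"required":["targets"]}

```bash
mkdir -p pics
cat > h.py <<'E'
import numpy as np, cv2
from plant import arm, vision
def cam(n):
    r=vision.read_camera(n); return r["frame"],np.array(r["intrinsics"]),np.array(r["cam_to_world"])
def ray(uv,K,T):
    d=np.array([(uv[0]-K[0,2])/K[0,0],-(uv[1]-K[1,2])/K[1,1],-1.]); return T[:3,3],T[:3,:3]@d
def onz(uv,K,T,z):
    o,d=ray(uv,K,T); return o+d*(z-o[2])/d[2]
def proj(p,K,T):
    q=T[:3,:3].T@(np.array(p)-T[:3,3]); return np.array([K[0,0]*q[0]/-q[2]+K[0,2],K[1,1]*-q[1]/-q[2]+K[1,2]])
def tri(a,b):
    (o1,d1),(o2,d2)=a,b
    s=np.linalg.lstsq(np.c_[d1,-d2],o2-o1,rcond=None)[0]
    p,q=o1+s[0]*d1,o2+s[1]*d2; return (p+q)/2,np.linalg.norm(p-q)
def save(n,f): cv2.imwrite(n,f[...,::-1])
E
python3 - <<'E'
from h import *
for n in("scene","top"):
    f,K,T=cam(n); np.savez(n+"0.npz",f=f,K=K,T=T); save(f"pics/{n}0.png",f); print(n,K.round(1).tolist(),T.round(3).tolist())
s=arm.observe(); print(s); print(arm.tcp_to_grasp)
E
```

```text
scene [[452.7, 0.0, 317.3], [0.0, 452.7, 196.8], [0.0, 0.0, 1.0]] [[-0.313, -0.749, 0.583, 1.284], [0.95, -0.244, 0.196, 0.303], [-0.004, 0.615, 0.788, 1.068], [0.0, 0.0, 0.0, 1.0]]
top [[371.1, 0.0, 324.1], [0.0, 371.1, 196.5], [0.0, 0.0, 1.0]] [[0.012, 0.975, -0.221, 0.355], [-1.0, 0.013, 0.003, 0.068], [0.005, 0.221, 0.975, 1.035], [0.0, 0.0, 0.0, 1.0]]
{'clock': 0.1, 'joints': array([ 1.09809621,  0.46937819, -0.04856536,  1.53354834,  0.02410721,
        1.14101271, -0.08228537]), 'qd': array([-0.00043911, -0.00286075, -0.0002639 , -0.00272631, -0.00087473,
       -0.00083453, -0.00032204]), 'joint_efforts': array([ 1.38235799e-03, -5.09169424e+01, -8.07147939e-02, -2.36828667e+01,
       -6.14145957e-02,  3.44717328e-02,  9.95979985e-05]), 'ee_pos': array([ 0.28959417, -0.60913389,  0.22160362]), 'orientation': array([[ 9.03118033e-01,  4.29391585e-01, -8.28288593e-04],
       [ 4.29392376e-01, -9.03116699e-01,  1.55395860e-03],
       [-8.07845143e-05, -1.75906884e-03, -9.99998450e-01]]), 'contact_force': array([ 0.39157179, -0.15325432, -0.50902121]), 'moment': array([-0.02884572,  0.01483794, -0.00062622]), 'grasp_force': 0.0, 'width': 0.08723162577280238}
0.0187
```

View pics/scene0.png

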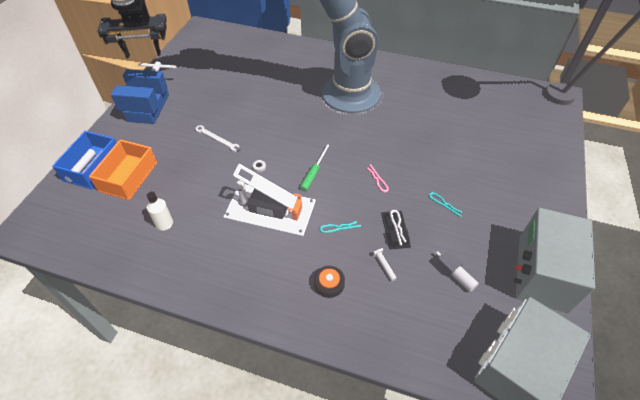

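View pics/top0.png

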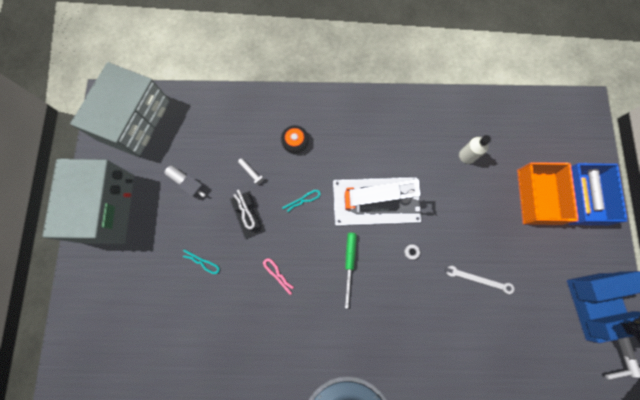

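The scene view shows the bay near (270,205) and the white clip on its black rest near (397,228). In the top view the bay is near (377,200) and the clip near (243,208). I'll enlarge both.

Run:
```python
from h import *
t=np.load("top0.npz")["f"]; s=np.load("scene0.npz")["f"]
def c(f,x,y,w,h): return cv2.resize(f[y:y+h,x:x+w],(400,300),interpolation=cv2.INTER_CUBIC)
m=np.vstack([np.hstack([c(t,330,165,112,84),c(t,215,180,64,48)]),np.hstack([c(s,220,155,100,75),c(s,365,195,64,48)])])
save("pics/m0.png",m)
```

```text
(no output)
```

View pics/m0.png

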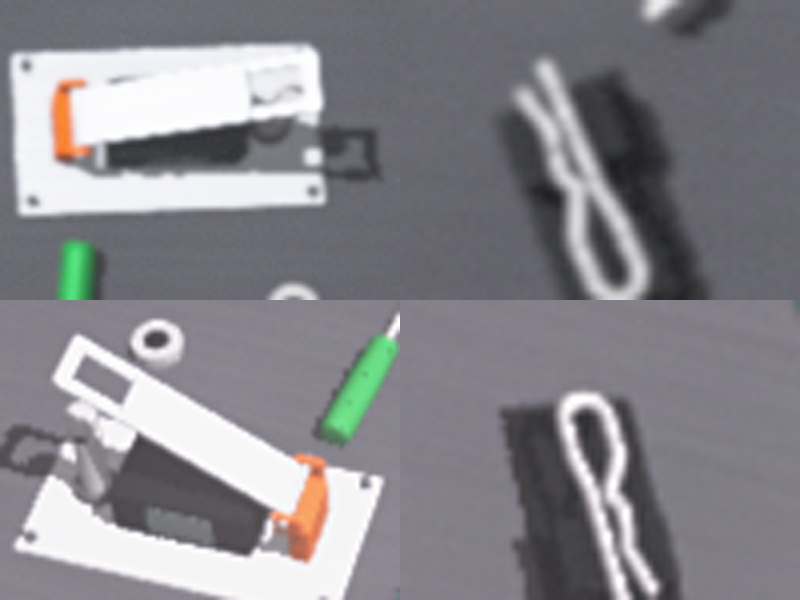

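Top view: clip loop end near (249,227) and leg tip near (238,190), pointing away from the robot. The strap is open at bay (377,195), and the pin shows through its slot near (407,189). Next I measure.

```bash
cat >> h.py <<'E'
def refine(g,uv,r=3,dark=True):
    u,v=np.round(uv).astype(int); w=g[v-r:v+r+1,u-r:u+r+1].astype(float)
    w=(w.max()-w) if dark else (w-w.min()); w=np.clip(w-.4*w.max(),0,None)
    yy,xx=np.mgrid[v-r:v+r+1,u-r:u+r+1]; return np.array([(w*xx).sum(),(w*yy).sum()])/w.sum()
E
python3 - <<'E'
from h import *
D={n:np.load(n+"0.npz") for n in("top","scene")}
G={n:cv2.cvtColor(D[n]["f"],cv2.COLOR_RGB2GRAY) for n in D}
t=D["top"];s=D["scene"]
H=[onz(refine(G["top"],p),t["K"],t["T"],.008)[:2] for p in [(337,183.2),(417.6,179),(417.6,218.2),(339,221)]]
print("holes top",np.round(H,4).tolist(),np.mean(H,0).round(4))
for p in [(220+365*.25,155+183*.25),(220+29*.25,155+237*.25)]: print("holes scene",onz(refine(G["scene"],p,2),s["K"],s["T"],.008)[:2].round(4))
# clip: bright mask, wire pixels on z=.031, weighted
for n,(x,y,w,h) in {"top":(228,184,26,48),"scene":(384,206,28,42)}.items():
    g=G[n][y:y+h,x:x+w].astype(float)
    m=cv2.connectedComponentsWithStats((g>115).astype(np.uint8))
    lab=1+np.argmax(m[2][1:,4]); yy,xx=np.nonzero(m[1]==lab)
    P=np.array([onz((a+x,b+y),D[n]["K"],D[n]["T"],.031)[:2] for a,b in zip(xx,yy)])
    r=cv2.minAreaRect(P.astype(np.float32)*1000); print(n,len(P),"rect",r, "x ext",P[P[:,0].argmin()],P[P[:,0].argmax()])
    np.save(n+"clip.npy",P)
E
```

```text
holes top [[0.6284, 0.029], [0.6458, -0.2079], [0.5306, -0.2036], [0.5187, 0.023]] [ 0.5809 -0.0899]
holes scene [0.5184 0.0249]
holes scene [ 0.6394 -0.1912]
top 307 rect ((545.7933349609375, 287.7440490722656), (119.75994873046875, 29.501842498779297), 24.308719635009766) x ext [0.4924092  0.27367249] [0.60129963 0.30222421]
scene 531 rect ((540.7157592773438, 285.60284423828125), (137.85617065429688, 76.51831817626953), 10.999256134033203) x ext [0.46575415 0.31000793] [0.603208   0.30965002]
```

Run:
```python
from h import *
P=np.load("topclip.npy"); a=np.deg2rad(22)
for it in range(4):
    R=np.array([[np.cos(a),-np.sin(a)],[np.sin(a),np.cos(a)]]); Q=P@R
    tip=Q[:,0].max()-.001; x0=tip-.093
    B=[]
    for x in np.arange(.045,.088,.003):
        s=np.abs(Q[:,0]-x0-x)<.003
        if s.any(): B.append((x0+x,Q[s,1].min()))
    k,c=np.polyfit(*np.array(B).T,1); a+=np.arctan(k)
L=Q[np.abs(Q[:,0]-x0)<.012]
yc=(L[:,1].min()+L[:,1].max())/2
print("yaw",np.rad2deg(a),"len",np.ptp(Q[:,0]),"loop w",np.ptp(L[:,1]),"leg y",np.mean(B,0)[1]-yc, "centre",R@[x0,yc],"back",Q[:,0].min()-x0)
t=np.load("top0.npz");f=t["f"]
T=t["T"];K=t["K"]
# check: pin top candidate & reproj of loop in scene
s=np.load("scene0.npz")
print(proj([*(R@[x0,yc]),.031],s["K"],s["T"]),proj([*(R@[x0+.093,yc-.007]),.031],s["K"],s["T"]),proj([*(R@[x0-.025,yc]),.031],s["K"],s["T"]))
```

```text
yaw 23.909142313275836 len 0.11974805830681257 loop w 0.0295489152001005 leg y -0.00961400453788832 centre [0.51470996 0.27370114] back -0.025748058306812593
[394.855787   216.05183234] [399.33851445 244.34571725] [393.06695645 208.93009127]
```

Add to h.py:
```python
from scipy.spatial.transform import Rotation as Ro
def goto(p,yaw=None):
    s=arm.observe(); R=np.array(s["orientation"]); d=R.T@(np.array(p)-s["ee_pos"])/.15
    if yaw is None: a=np.zeros(3)
    else:
        X=np.array([np.cos(yaw),np.sin(yaw),0]);Z=np.array([0,0,-1.]);W=np.c_[X,np.cross(Z,X),Z]
        a=Ro.from_matrix(R.T@W).as_rotvec()/2/np.pi
    print("t",round(s["clock"],2),"pos",s["ee_pos"].round(4),"F",s["contact_force"].round(1),"w",round(s["width"],4),"g",round(s["grasp_force"],1),"| shift",d.round(3),"turn",a.round(4))
```

```text
(no output)
```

Call:
arm_command(targets=[1,-0.712,-0.25,0,0,-0.188,-1,1,-0.712,-0.25,0,0,-0.188,-1,1,-0.712,-0.25,0,0,-0.188,-1,1,-0.712,-0.25,0,0,-0.188,-1,1,-0.712,-0.25,0,0,-0.188,-1,1,-0.712,-0.25,0,0,-0.188,-1,1,-0.712,-0.25,0,0,-0.188,-1,1,-0.712,-0.25,0,0,-0.188,-1])

```text
clock: 0.9
ee_pos: [0.3792, -0.4484, 0.2596]
orientation: [[-0.06, 0.998, -0.001], [0.998, 0.06, 0.001], [0.001, -0.001, -1.0]]
contact_force: [0.1, 0.1, -0.4]
width: 0.0308
grasp_force: 0.0
```

```bash
python3 -c "
from h import *
goto([.579,-.0905,.25],np.deg2rad(93))"
```

```text
t 0.9 pos [ 0.3792 -0.4484  0.2596] F [ 0.1  0.1 -0.4] w 0.0308 g 0.0 | shift [2.302 1.473 0.065] turn [-0.0001 -0.0001  0.0012]
```

Call:
arm_command(targets=[0.77,0.49,0,0,0,0,-1,0.77,0.49,0,0,0,0,-1,0.77,0.49,0,0,0,0,-1])

```text
clock: 1.2
ee_pos: [0.4477, -0.3263, 0.2598]
orientation: [[-0.056, 0.998, 0.0], [0.998, 0.056, 0.001], [0.001, 0.0, -1.0]]
contact_force: [0.6, -0.1, 0.0]
width: 0.0071
grasp_force: 0.0
```

Call:
arm_command(targets=[0.77,0.49,0,0,0,0,-1,0.77,0.49,0,0,0,0,-1,0.77,0.49,0,0,0,0,-1])

```text
clock: 1.5
ee_pos: [0.5148, -0.2065, 0.26]
orientation: [[-0.057, 0.998, 0.0], [0.998, 0.057, 0.001], [0.001, 0.0, -1.0]]
contact_force: [-0.6, 0.2, -0.3]
width: 0.0005
grasp_force: 0.0
```

Call:
arm_command(targets=[0.77,0.49,0.06,0,0,0,-1,0.77,0.49,0.06,0,0,0,-1,0.77,0.49,0.06,0,0,0,-1,0.77,0.49,0.06,0,0,0,-1])

```text
clock: 1.9
ee_pos: [0.5824, -0.0834, 0.2505]
orientation: [[-0.065, 0.998, 0.0], [0.998, 0.065, 0.004], [0.004, 0.001, -1.0]]
contact_force: [0.3, -0.4, 0.0]
width: 0.0006
grasp_force: 0.0
```

```bash
python3 -c "
from h import *
goto([.579,-.0905,.062],np.deg2rad(93))"
```

```text
t 1.9 pos [ 0.5824 -0.0834  0.2505] F [ 0.3 -0.4  0. ] w 0.0006 g 0.0 | shift [-0.051 -0.026  1.257] turn [ 0.0001 -0.0007  0.002 ]
```

Call:
arm_command(targets=[-0.05,-0.02,0.3,0,0,0,-1,-0.05,-0.02,0.5,0,0,0,-1,-0.05,-0.02,0.6,0,0,0,-1,-0.05,-0.02,0.67,0,0,0,-1,-0.05,-0.02,0.74,0,0,0,-1,-0.05,-0.02,0.81,0,0,0,-1,-0.05,-0.02,0.88,0,0,0,-1,-0.05,-0.02,0.94,0,0,0,-1,-0.05,-0.02,1.0,0,0,0,-1])

```text
clock: 2.8
ee_pos: [0.5788, -0.0986, 0.1009]
orientation: [[-0.054, 0.999, 0.001], [0.999, 0.054, -0.0], [-0.0, 0.001, -1.0]]
contact_force: [0.8, 0.1, 1.2]
width: 0.0003
grasp_force: 0.6
```

Call:
arm_command(targets=[0,0,0.06,0,0,0,-1,0,0,0.12,0,0,0,-1,0,0,0.18,0,0,0,-1,0,0,0.22,0,0,0,-1,0,0,0.25,0,0,0,-1,0,0,0.25,0,0,0,-1])

```text
clock: 3.4
ee_pos: [0.5777, -0.0983, 0.0627]
orientation: [[-0.054, 0.999, -0.001], [0.999, 0.054, 0.0], [0.001, -0.001, -1.0]]
contact_force: [0.1, 0.6, -0.4]
width: 0.0004
grasp_force: 0.0
```

Call:
arm_command(targets=[0,0,0.01,0,0,0,-1,0,0,0.02,0,0,0,-1,0,0,0.03,0,0,0,-1,0,0,0.04,0,0,0,-1,0,0,0.04,0,0,0,-1])

```text
clock: 3.9
ee_pos: [0.5784, -0.0982, 0.0603]
orientation: [[-0.054, 0.999, 0.0], [0.999, 0.054, -0.001], [-0.001, -0.0, -1.0]]
contact_force: [-6.2, 0.5, 17.3]
width: 0.0008
grasp_force: 8.9
```

Run:
```python
from h import *
goto([.579,-.0905,.062],np.deg2rad(93))
m=[]
for n in("scene","top"):
    f,K,T=cam(n); np.savez(n+"1.npz",f=f,K=K,T=T)
    x,y=(220,155) if n=="scene" else (330,165)
    m.append(cv2.resize(f[y:y+75,x:x+100],(400,300),interpolation=cv2.INTER_CUBIC))
save("pics/m1.png",np.hstack(m))
```

```text
t 3.9 pos [ 0.5784 -0.0982  0.0603] F [-6.2  0.5 17.3] w 0.0008 g 8.9 | shift [ 0.051  0.007 -0.012] turn [-0.      0.0002  0.0003]
```

View pics/m1.png

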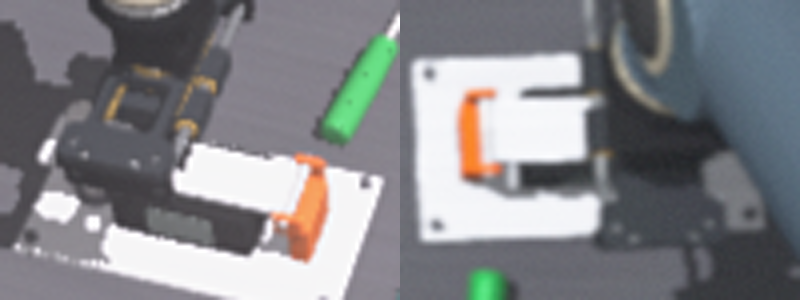

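The strap is down, with 17 N at z = 0.060. Next is the clip.

Call:
arm_command(targets=[0,0,-0.3,0,0,0,-1,0,0,-0.6,0,0,0,-1,0,0,-0.9,0,0,0,-1,1,-0.17,-0.9,0,0,0.192,1,1,-0.17,-0.9,0,0,0.192,1,1,-0.17,-0.9,0,0,0.192,1,1,-0.17,-0.9,0,0,0.192,1,1,-0.17,-0.9,0,0,0.192,1,1,-0.17,-0.9,0,0,0.192,1,1,-0.17,-0.9,0,0,0.192,1])

```text
clock: 5.0
ee_pos: [0.5446, 0.0503, 0.1927]
orientation: [[0.836, 0.549, 0.0], [0.549, -0.836, -0.0], [0.0, 0.0, -1.0]]
contact_force: [-0.5, -0.9, -0.1]
width: 0.0484
grasp_force: 0.0
```

Run:
```python
from h import *
goto([.5147,.2737,.15],np.deg2rad(23.9))
f,K,T=cam("scene"); np.savez("scene2.npz",f=f,K=K,T=T)
m=[cv2.resize(f[155:230,220:320],(800,600),interpolation=cv2.INTER_CUBIC)]
save("pics/m2.png",m[0])
C=np.array([.579,-.0855]);R=np.array([[.9986,-.053],[.053,.9986]])
for z in (.084,.096,.106,.116): print(z,(proj([*(C+R@[0,-.08]),z],K,T)-[220,155])*8)
for p in [(0.021,-.11,.06),(-.021,-.11,.06)]: print(p,(proj([*(C+R@p[:2]),p[2]],K,T)-[220,155])*8)
```

```text
t 5.0 pos [0.5446 0.0503 0.1927] F [-0.5 -0.9 -0.1] w 0.0484 g 0.0 | shift [ 0.652 -1.354  0.284] turn [ 0.     -0.0001  0.0262]
0.084 [152.26308547 236.5924087 ]
0.096 [147.44386341 214.75972044]
0.106 [143.37253002 196.31521807]
0.116 [139.24989645 177.63830876]
(0.021, -0.11, 0.06) [ 61.19913984 306.69636956]
(-0.021, -0.11, 0.06) [105.20862106 219.01238572]
```

View pics/m2.png

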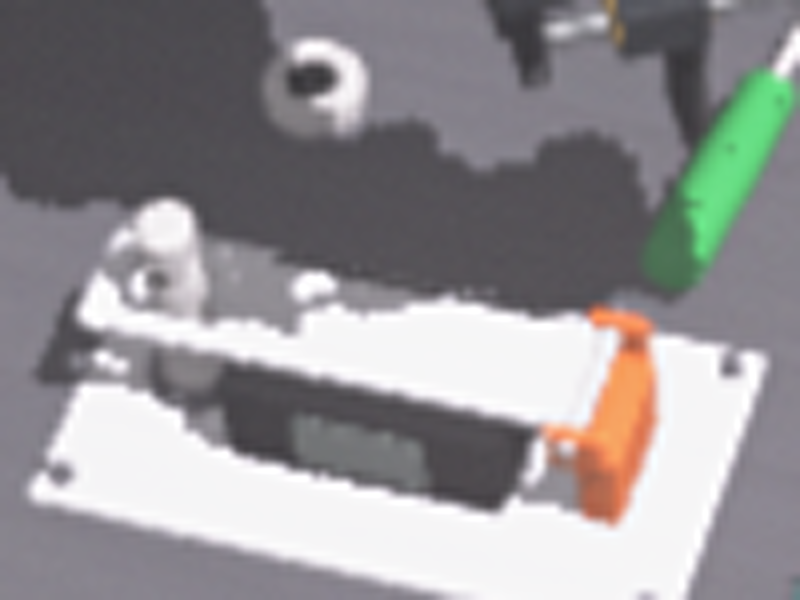

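The strap lies flat, the pin top is at crop (165,225), i.e. pixel (240.6,183.1), and its hole mouth is at (157,282), i.e. pixel (239.6,190.2). I'll move above the clip, then triangulate the pin.

Call:
arm_command(targets=[0.32,-0.68,0,0,0,0.026,1,0.32,-0.68,0,0,0,0.026,1,0.32,-0.68,0,0,0,0.026,1])

```text
clock: 5.35
ee_pos: [0.5266, 0.1676, 0.1931]
orientation: [[0.908, 0.42, 0.0], [0.42, -0.908, 0.003], [0.002, -0.003, -1.0]]
contact_force: [0.4, 0.6, -0.4]
width: 0.0769
grasp_force: 0.0
```

Run:
```python
from h import *
goto([.5147,.2737,.15],np.deg2rad(23.9))
s=dict(np.load("scene2.npz"))
f,K,T=cam("top"); np.savez("top2.npz",f=f,K=K,T=T)
save("pics/t2.png",cv2.resize(f[165:240,330:430],(800,600),interpolation=cv2.INTER_CUBIC))
for a in [(62,473),(733,362),(648,597)]: print("scene hole",onz((220+(a[0]-3.5)/8,155+(a[1]-3.5)/8),s["K"],s["T"],.008)[:2].round(4))
```

```text
t 5.35 pos [0.5266 0.1676 0.1931] F [ 0.4  0.6 -0.4] w 0.0769 g 0.0 | shift [ 0.225 -0.674  0.29 ] turn [-0.0005 -0.0003  0.0026]
scene hole [ 0.6395 -0.1886]
scene hole [0.5164 0.0256]
scene hole [0.6245 0.0307]
```

View pics/t2.png

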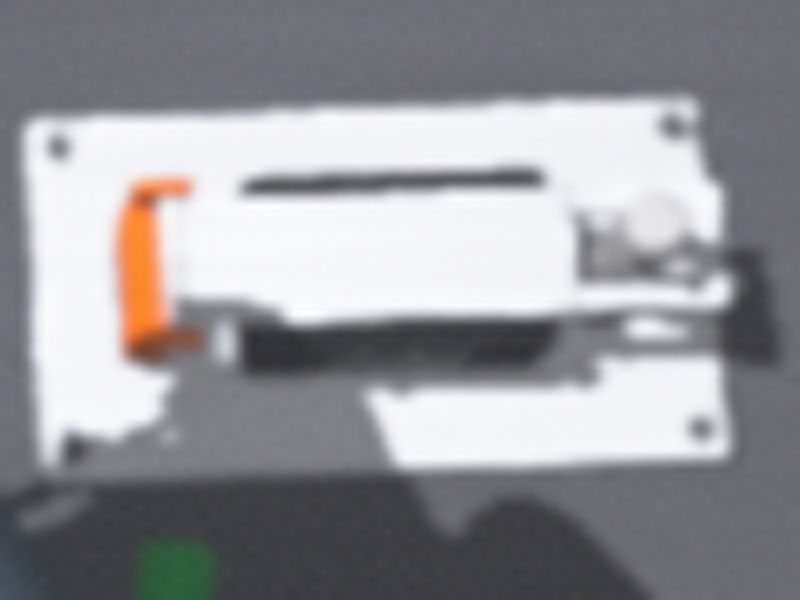

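Top view: plate holes at crop (58,147), (672,125), (700,429) and (75,447), pin top at (655,222).

Run:
```python
from h import *
s=dict(np.load("scene2.npz"));t=dict(np.load("top2.npz"))
U=lambda a,o:(o[0]+(a[0]-3.5)/8,o[1]+(a[1]-3.5)/8)
A=[onz(U(a,(330,165)),t["K"],t["T"],.008)[:2] for a in [(58,147),(672,125),(700,429),(75,447)]]
print(np.round(A,4).tolist(), np.mean(A,0))
rs=ray(U((165,225),(220,155)),s["K"],s["T"]); rt=ray(U((655,222),(330,165)),t["K"],t["T"])
print("pintop",tri(rs,rt))
for z in (.096,.101,.106,.111,.116): print(z,onz(U((165,225),(220,155)),s["K"],s["T"],z)[:2].round(4),onz(U((655,222),(330,165)),t["K"],t["T"],z)[:2].round(4))
```

```text
[[0.6285, 0.0291], [0.6395, -0.1913], [0.5292, -0.1965], [0.52, 0.0227]] [ 0.57931219 -0.08402075]
pintop (array([ 0.582692  , -0.16178112,  0.09342236]), np.float64(0.002088431760283651))
0.096 [ 0.5845 -0.1594] [ 0.5824 -0.1622]
0.101 [ 0.5881 -0.1571] [ 0.5812 -0.161 ]
0.106 [ 0.5917 -0.1547] [ 0.58   -0.1597]
0.111 [ 0.5953 -0.1523] [ 0.5787 -0.1585]
0.116 [ 0.5989 -0.1499] [ 0.5775 -0.1573]
```

Call:
arm_command(targets=[0.22,-0.67,0.1,0,0,0.003,1,0.22,-0.67,0.1,0,0,0.003,1,0.22,-0.67,0.1,0,0,0.003,1,0.22,-0.67,0.1,0,0,0.003,1])

```text
clock: 5.8
ee_pos: [0.516, 0.2684, 0.1772]
orientation: [[0.917, 0.399, -0.001], [0.399, -0.917, 0.0], [-0.001, -0.001, -1.0]]
contact_force: [0.2, -1.0, -0.7]
width: 0.0868
grasp_force: 0.0
```

Run:
```python
from h import *
goto([.5147,.2737,.014],np.deg2rad(23.9))
```

```text
t 5.8 pos [0.516  0.2684 0.1772] F [ 0.2 -1.  -0.7] w 0.0868 g 0.0 | shift [ 0.007 -0.035  1.088] turn [-0.0001  0.0001 -0.001 ]
```

Bay centre is about (0.579,-0.083) with yaw 0.05. The pin is near (0.583,-0.162) with its top about 0.095, so the hole is at about 0.074. Going down on the clip.

Call:
arm_command(targets=[0.007,-0.035,0.3,0,0,0,1,0.007,-0.035,0.6,0,0,0,1,0.007,-0.035,0.8,0,0,0,1,0.007,-0.035,0.9,0,0,0,1,0.007,-0.035,1.0,0,0,0,1,0.007,-0.035,1.0,0,0,0,1])

```text
clock: 6.4
ee_pos: [0.5158, 0.2705, 0.0266]
orientation: [[0.919, 0.393, -0.001], [0.393, -0.919, -0.001], [-0.002, 0.001, -1.0]]
contact_force: [-0.0, -0.4, -0.4]
width: 0.0869
grasp_force: 0.0
```

Run:
```python
from h import *
goto([.5147,.2737,.013],np.deg2rad(23.9))
f,K,T=cam("scene")
save("pics/c2.png",cv2.resize(f[180:255,350:450],(800,600),interpolation=cv2.INTER_CUBIC))
```

```text
t 6.4 pos [0.5158 0.2705 0.0266] F [-0.  -0.4 -0.4] w 0.0869 g 0.0 | shift [ 0.002 -0.022  0.091] turn [ 0.0001  0.0003 -0.0021]
```

View pics/c2.png

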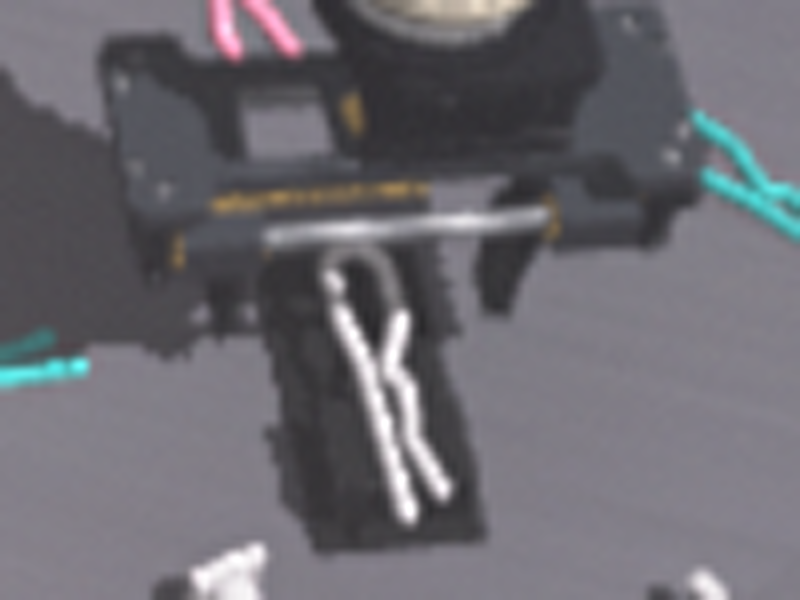

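The clip lies between the open fingers, with the leg tip at crop (408,515) and the loop at (365,260). Lowering and closing.

Call:
arm_command(targets=[0.002,-0.022,0.09,0,0,-0.002,1,0.002,-0.022,0.09,0,0,-0.002,1,0.002,-0.022,0.09,0,0,-0.002,-1,0.002,-0.022,0.09,0,0,-0.002,-1,0.002,-0.022,0.09,0,0,-0.002,-1,0.002,-0.022,0.09,0,0,-0.002,-1,0.002,-0.022,0.09,0,0,-0.002,-1,0.002,-0.022,0.09,0,0,-0.002,-1,0.002,-0.022,0.09,0,0,-0.002,-1,0.002,-0.022,0.09,0,0,-0.002,-1])

```text
clock: 7.45
ee_pos: [0.5148, 0.275, 0.014]
orientation: [[0.914, 0.406, 0.0], [0.406, -0.914, -0.0], [0.0, 0.0, -1.0]]
contact_force: [-0.9, 0.0, -0.5]
width: 0.0312
grasp_force: 0.0
```

Call:
arm_command(targets=[0,0,0,0,0,0,-1,0,0,0,0,0,0,-1,0,0,0,0,0,0,-1,0,0,-0.1,0,0,0,-1,0,0,-0.3,0,0,0,-1,0,0,-0.5,0,0,0,-1,0,0,-0.7,0,0,0,-1,0,0,-0.9,0,0,0,-1,0,0,-1,0,0,0,-1])

```text
clock: 8.35
ee_pos: [0.5158, 0.276, 0.1678]
orientation: [[0.914, 0.406, 0.005], [0.406, -0.914, 0.003], [0.005, -0.0, -1.0]]
contact_force: [0.6, 0.8, 0.2]
width: 0.0247
grasp_force: 30.0
```

Run:
```python
from h import *
# pin tip-start target: tip 35 mm before pin axis -> loop 128 mm before
yw=.05
X=np.array([np.cos(yw),np.sin(yw)]);Y=np.array([-X[1],X[0]])
pin=np.array([.583,-.162]); L=pin-X*.128+Y*.007
print("loop start",L)
goto([*L,.15],yw)
goto([.45,.0,.15],yw)
```

```text
loop start [ 0.45481011 -0.16140608]
t 8.35 pos [0.5158 0.276  0.1678] F [0.6 0.8 0.2] w 0.0247 g 30.0 | shift [-1.555  2.5    0.109] turn [-0.0002 -0.0008  0.0585]
t 8.35 pos [0.5158 0.276  0.1678] F [0.6 0.8 0.2] w 0.0247 g 30.0 | shift [-1.148  1.504  0.112] turn [-0.0002 -0.0008  0.0585]
```

Call:
arm_command(targets=[-0.52,0.84,0,0,0,0.0585,-1,-0.52,0.84,0,0,0,0.0585,-1,-0.52,0.84,0,0,0,0.0585,-1,-0.52,0.84,0,0,0,0.0585,-1])

```text
clock: 8.75
ee_pos: [0.4933, 0.12, 0.1635]
orientation: [[0.999, 0.038, -0.002], [0.038, -0.999, -0.005], [-0.003, 0.005, -1.0]]
contact_force: [0.5, 0.5, -1.7]
width: 0.0251
grasp_force: 30.0
```

Run:
```python
from h import *
goto([.4548,-.1614,.13],.05)
```

```text
t 8.75 pos [0.4933 0.12   0.1635] F [ 0.5  0.5 -1.7] w 0.0251 g 30.0 | shift [-0.328  1.864  0.234] turn [ 0.0009  0.0004 -0.0018]
```

Call:
arm_command(targets=[-0.16,0.93,0.06,0,0,-0.001,-1,-0.16,0.93,0.06,0,0,-0.001,-1,-0.16,0.93,0.06,0,0,-0.001,-1,-0.16,0.93,0.06,0,0,-0.001,-1])

```text
clock: 9.15
ee_pos: [0.476, -0.0186, 0.1545]
orientation: [[0.999, 0.046, -0.002], [0.046, -0.999, -0.003], [-0.003, 0.003, -1.0]]
contact_force: [-0.4, 0.5, -1.1]
width: 0.0248
grasp_force: 30.0
```

Call:
arm_command(targets=[-0.16,0.93,0.06,0,0,0,-1,-0.16,0.93,0.06,0,0,0,-1,-0.16,0.93,0.06,0,0,0,-1,-0.16,0.93,0.06,0,0,0,-1,-0.16,0.93,0.06,0,0,0,-1])

```text
clock: 9.65
ee_pos: [0.4615, -0.1527, 0.1459]
orientation: [[0.998, 0.055, -0.0], [0.055, -0.998, 0.001], [-0.0, -0.001, -1.0]]
contact_force: [0.4, 1.0, -1.2]
width: 0.0249
grasp_force: 30.0
```

Run:
```python
from h import *
goto([.4548,-.1614,.058],.05)
for n in("scene","top"):
    f,K,T=cam(n); np.savez(n+"3.npz",f=f,K=K,T=T)
    x,y=(200,120) if n=="scene" else (340,165)
    if n=="scene": a=cv2.resize(f[y:y+75,x:x+50],(400,600),interpolation=cv2.INTER_CUBIC)
    else: b=cv2.resize(f[y:y+75,x+45:x+95],(400,600),interpolation=cv2.INTER_CUBIC)
save("pics/m3.png",np.hstack([a,b]))
```

```text
t 9.65 pos [ 0.4615 -0.1527  0.1459] F [ 0.4  1.  -1.2] w 0.0249 g 30.0 | shift [-0.048  0.056  0.586] turn [-0.0001  0.      0.0008]
```

View pics/m3.png

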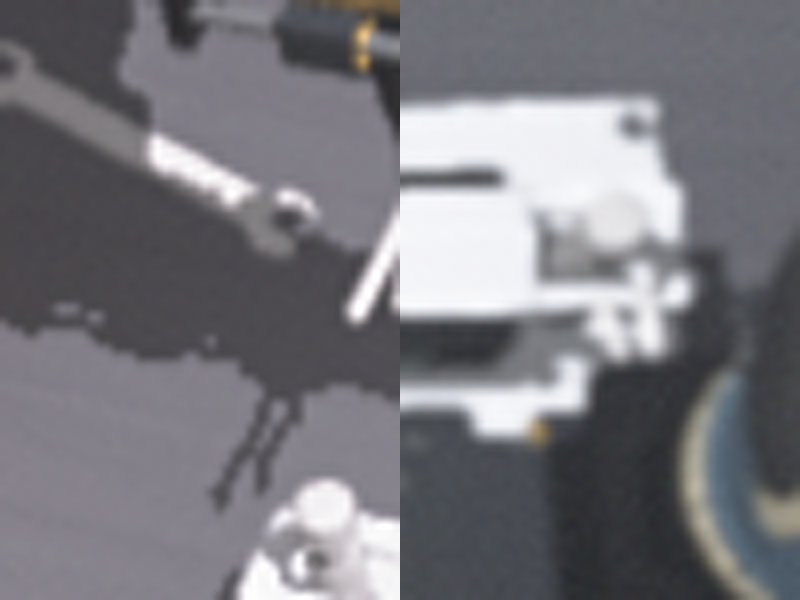

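Scene crop: leg tip at (355,318), i.e. pixel (244.4,159.8). Pin top at (325,505), i.e. pixel (240.6,183.1), and hole at (315,560). I'll check the projections and lower it.

Run:
```python
from h import *
s=dict(np.load("scene3.npz"))
st=arm.observe();R=st["orientation"];p=st["ee_pos"]
tip=p+R@[.093,.007,-.017]; print(tip.round(4),proj(tip,s["K"],s["T"]), "obs 244.0 159.4 (end)")
for d in (1,-1): print(onz((244.,159.4),s["K"],s["T"],tip[2]))
print("pin top proj",proj([.583,-.162,.095],s["K"],s["T"]),"obs 240.2 182.7")
print("hole mouth proj",proj([.594,-.1615,.0735],s["K"],s["T"]),"obs",200+(315-3.5)/8,120+(562-3.5)/8)
```

```text
[ 0.5553 -0.1524  0.1631] [243.58855735 159.57963471] obs 244.0 159.4 (end)
[ 0.55430117 -0.15161477  0.16312792]
[ 0.55430117 -0.15161477  0.16312792]
pin top proj [239.62458488 182.29943803] obs 240.2 182.7
hole mouth proj [239.23859983 190.06832432] obs 238.9375 189.8125
```

Call:
arm_command(targets=[-0.05,0.056,0.2,0,0,0.001,-1,-0.05,0.056,0.4,0,0,0.001,-1,-0.05,0.056,0.5,0,0,0.001,-1,-0.05,0.056,0.57,0,0,0.001,-1,-0.05,0.056,0.57,0,0,0.001,-1,-0.05,0.056,0.57,0,0,0.001,-1])

```text
clock: 10.35
ee_pos: [0.4553, -0.161, 0.0611]
orientation: [[0.999, 0.052, 0.001], [0.052, -0.999, -0.0], [0.001, 0.0, -1.0]]
contact_force: [0.9, -0.1, -0.4]
width: 0.0246
grasp_force: 30.0
```

Run:
```python
from h import *
goto([.4548,-.1614,.058],.05)
m=[]
for n in("scene","top"):
    f,K,T=cam(n); np.savez(n+"4.npz",f=f,K=K,T=T)
    x,y=(215,160) if n=="scene" else (393,175)
    m.append(cv2.resize(f[y:y+60,x:x+40],(400,600),interpolation=cv2.INTER_CUBIC))
save("pics/m4.png",np.hstack(m))
```

```text
t 10.35 pos [ 0.4553 -0.161   0.0611] F [ 0.9 -0.1 -0.4] w 0.0246 g 30.0 | shift [-0.003  0.002  0.021] turn [ 0.     -0.0002  0.0002]
```

View pics/m4.png

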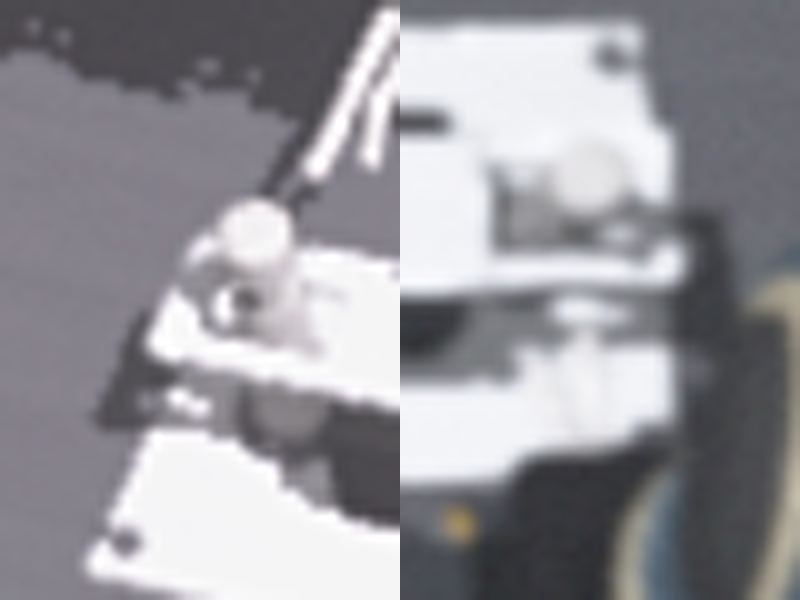

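Scene crop: leg tip at (313,175), pin top at (257,230), hole mouth at (247,300). The top crop is low-contrast there, so I'll stretch it and compare with the predictions.

Run:
```python
from h import *
s=dict(np.load("scene4.npz"));t=dict(np.load("top4.npz"))
st=arm.observe();R=st["orientation"];p=st["ee_pos"]
tip=p+R@[.093,.007,-.017]; far=p+R@[.06,.007,-.017]
S=lambda q:((proj(q,s["K"],s["T"])-[215,160])*10+4.5).round(0)
Tt=lambda q:((proj(q,t["K"],t["T"])-[393,175])*15+7).round(0)
print("tip scene",S(tip),"obs 313 175; mid",S(far)); 
for n,q in {"pintop":[.583,-.162,.095],"mouth+x":[.594,-.1615,.0735]}.items(): print(n,S(q),Tt(q))
print("top tip",Tt(tip),Tt(far),Tt(p+R@[.08,-.015,-.017]))
f=t["f"][175:215,393:433].astype(float)
o=np.clip((f-150)/(255-150),0,1)**3*255
save("pics/t4.png",cv2.resize(o.astype(np.uint8),(600,600),interpolation=cv2.INTER_CUBIC))
```

```text
tip scene [302. 175.] obs 313 175; mid [343.  92.]
pintop [251. 227.] [281. 265.]
mouth+x [247. 305.] [247. 232.]
top tip [278. 477.] [295. 663.] [159. 554.]
```

View pics/t4.png

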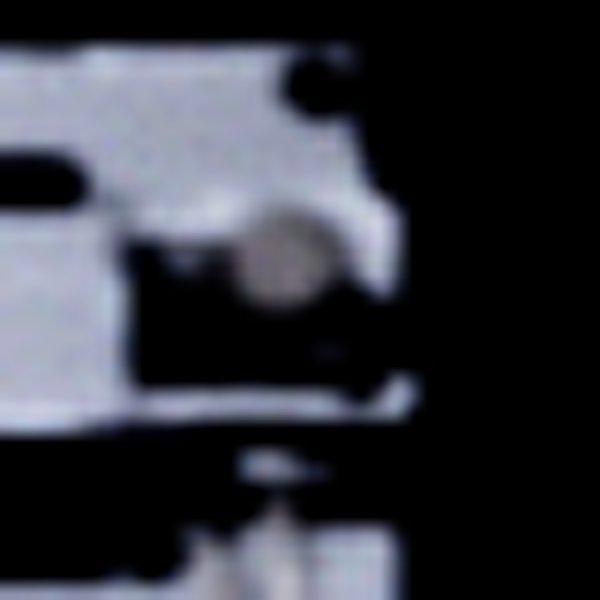

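Top view agrees with the prediction: leg at crop (283,555), pin top at (283,260). The scene view hints the leg sits about 1 mm too far toward +y. Moving in to the hole height.

Call:
arm_command(targets=[0,0.007,0.02,0,0,0,-1,0.06,0.007,0.025,0,0,0,-1,0.12,0.007,0.025,0,0,0,-1,0.12,0.007,0.025,0,0,0,-1])

```text
clock: 10.85
ee_pos: [0.4748, -0.1618, 0.0572]
orientation: [[0.999, 0.051, 0.003], [0.051, -0.999, -0.0], [0.003, 0.0, -1.0]]
contact_force: [0.5, 0.7, -0.5]
width: 0.025
grasp_force: 30.0
```

Call:
arm_command(targets=[0.02,0,0,0,0,0,-1,0.04,0,0,0,0,0,-1,0.05,0,0,0,0,0,-1,0.06,0,0,0,0,0,-1])

```text
clock: 11.25
ee_pos: [0.4815, -0.1614, 0.0568]
orientation: [[0.999, 0.05, -0.0], [0.05, -0.999, -0.0], [-0.0, 0.0, -1.0]]
contact_force: [0.6, 0.1, -1.2]
width: 0.0248
grasp_force: 30.0
```

Call:
arm_command(targets=[0.01,0,0,0,0,0,-1,0.02,0,0,0,0,0,-1,0.02,0,0,0,0,0,-1])

```text
clock: 11.55
ee_pos: [0.4849, -0.1613, 0.0569]
orientation: [[0.999, 0.05, 0.001], [0.05, -0.999, -0.0], [0.001, 0.0, -1.0]]
contact_force: [0.3, -0.2, -0.4]
width: 0.0247
grasp_force: 30.0
```

Call:
arm_command(targets=[0.007,0,0,0,0,0,-1,0.014,0,0,0,0,0,-1,0.014,0,0,0,0,0,-1])

```text
clock: 11.85
ee_pos: [0.4867, -0.1611, 0.0569]
orientation: [[0.999, 0.05, 0.0], [0.05, -0.999, -0.0], [0.0, 0.0, -1.0]]
contact_force: [-0.7, 0.3, -0.5]
width: 0.025
grasp_force: 30.0
```

Call:
arm_command(targets=[0.01,0,0,0,0,0,-1,0.02,0,0,0,0,0,-1,0.02,0,0,0,0,0,-1])

```text
clock: 12.15
ee_pos: [0.4899, -0.161, 0.0568]
orientation: [[0.999, 0.05, 0.0], [0.05, -0.999, -0.0], [0.0, 0.0, -1.0]]
contact_force: [-0.0, -0.3, 0.2]
width: 0.0245
grasp_force: 30.0
```

Call:
arm_command(targets=[0.01,0,0,0,0,0,-1,0.02,0,0,0,0,0,-1,0.02,0,0,0,0,0,-1])

```text
clock: 12.45
ee_pos: [0.4929, -0.1608, 0.0569]
orientation: [[0.999, 0.05, 0.0], [0.05, -0.999, -0.0], [0.0, 0.0, -1.0]]
contact_force: [-0.3, 1.1, 0.0]
width: 0.0245
grasp_force: 30.0
```

Call:
arm_command(targets=[0.01,0,0,0,0,0,-1,0.02,0,0,0,0,0,-1,0.03,0,0,0,0,0,-1,0.04,0,0,0,0,0,-1])

```text
clock: 12.85
ee_pos: [0.4987, -0.1606, 0.0568]
orientation: [[0.999, 0.05, 0.0], [0.05, -0.999, -0.0], [0.0, 0.0, -1.0]]
contact_force: [-1.3, 0.7, 0.7]
width: 0.0246
grasp_force: 30.0
```

Call:
arm_command(targets=[0.01,0,0,0,0,0,-1,0.02,0,0,0,0,0,-1,0.03,0,0,0,0,0,-1,0.04,0,0,0,0,0,-1])

```text
clock: 13.25
ee_pos: [0.5044, -0.1601, 0.0567]
orientation: [[0.999, 0.05, -0.0], [0.05, -0.999, 0.0], [-0.0, -0.0, -1.0]]
contact_force: [-1.6, 1.0, -0.1]
width: 0.0247
grasp_force: 30.0
```

Run:
```python
from h import *
f,K,T=cam("scene"); st=arm.observe();R=st["orientation"];p=st["ee_pos"]
print(p,st["contact_force"].round(1),st["moment"].round(2))
print("pred tip px",proj(p+R@[.093,.007,-.017],K,T))
np.set_printoptions(linewidth=200)
g=cv2.cvtColor(f,cv2.COLOR_RGB2GRAY); print(g[178:202,230:252])
```

```text
[ 0.50479794 -0.16007992  0.05679237] [-0.9  0.2  0.5] [0.23 0.07 0.09]
pred tip px [238.33991409 190.98433377]
[[ 90 114 111  83  79  80  79  79  79  79  77  77  77  89 165 247 244 131 154 243 247 136]
 [ 82  97  94  79  78  80  79  77  83  90 102 100  90 119 214 248 191 124 212 249 215 103]
 [ 86  82  82  83  83  79  78 101 146 180 224 219 171 176 245 243 139 178 246 246 145  80]
 [119 120 118 120 113  81  97 165 234 238 242 241 234 232 245 196 171 240 248 187  95  80]
 [131 132 130 132 120  97 134 217 244 242 241 242 242 242 236 170 232 238 193 107  79  81]
 [132 131 132 131 147 179 182 220 242 242 241 242 244 241 200 172 241 211 113  77  78  81]
 [132 129 131 142 200 243 227 217 235 241 244 245 245 232 195 216 242 203 127 103 100  87]
 [130 129 133 163 221 210 188 187 226 243 245 242 237 215 201 224 244 239 247 228 212 164]
 [131 132 138 165 180 152 143 144 172 199 215 212 212 202 202 219 245 246 248 246 248 246]
 [131 130 137 148 148 144 137 124 141 153 176 188 197 208 217 220 244 244 246 246 246 245]
 [132 142 160 144 143 142 126 133 168 157 169 184 192 215 232 229 242 226 241 
[... 496 characters left out ...]
6 247 249 228 216 193 186 203 204 201 203 229 247 246 245 245]
 [173 218 239 228 236 248 251 250 250 248 247 246 246 248 237 221 215 229 246 245 245 246]
 [ 98 121 148 151 176 209 225 227 235 243 248 251 249 249 247 245 242 247 246 245 245 245]
 [ 79  81 100 133 143 149 154 157 170 189 220 239 229 238 248 250 249 249 247 246 246 245]
 [ 83  94 134 152 140 139 142 141 138 129 147 165 157 177 214 226 226 235 242 248 250 248]
 [118 158 245 233 166 151 141 139 125 101 118 129 129 134 144 142 144 159 176 213 238 228]
 [126 142 209 220 240 232 153 137 116  92 112 129 130 128 129 128 125 118  98 118 146 134]
 [110 130 144 161 200 192 145 135 112  88 107 127 131 131 131 130 125 106  80  79  86  85]]
```

The leg has entered the hole with hardly any force. Continuing to the hump.

Call:
arm_command(targets=[0.01,0,0,0,0,0,-1,0.02,0,0,0,0,0,-1,0.03,0,0,0,0,0,-1,0.04,0,0,0,0,0,-1])

```text
clock: 13.7
ee_pos: [0.5102, -0.1597, 0.0567]
orientation: [[0.999, 0.05, -0.001], [0.05, -0.999, 0.0], [-0.001, -0.0, -1.0]]
contact_force: [-3.1, 2.3, 1.1]
width: 0.0248
grasp_force: 30.0
```

Call:
arm_command(targets=[0.01,0,0,0,0,0,-1,0.02,0,0,0,0,0,-1,0.03,0,0,0,0,0,-1])

```text
clock: 14.0
ee_pos: [0.5143, -0.1595, 0.0565]
orientation: [[0.999, 0.05, -0.002], [0.05, -0.999, 0.0], [-0.002, -0.0, -1.0]]
contact_force: [-3.5, 2.2, 1.0]
width: 0.0248
grasp_force: 30.0
```

Call:
arm_command(targets=[0.01,0,0,0,0,0,-1,0.02,0,0,0,0,0,-1,0.02,0,0,0,0,0,-1])

```text
clock: 14.3
ee_pos: [0.5172, -0.1593, 0.0565]
orientation: [[0.999, 0.05, -0.002], [0.05, -0.999, 0.0], [-0.002, -0.001, -1.0]]
contact_force: [-3.9, 3.3, 1.3]
width: 0.0251
grasp_force: 30.0
```

Call:
arm_command(targets=[0.01,-0.005,0,0,0,0,-1,0.02,-0.005,0,0,0,0,-1,0.02,-0.005,0,0,0,0,-1])

```text
clock: 14.6
ee_pos: [0.5189, -0.1588, 0.0562]
orientation: [[0.999, 0.049, -0.004], [0.049, -0.999, 0.0], [-0.004, -0.001, -1.0]]
contact_force: [-6.5, 2.2, 2.4]
width: 0.0246
grasp_force: 30.0
```

Call:
arm_command(targets=[0.01,0,0,0,0,0,-1,0.02,0,0,0,0,0,-1,0.02,0,0,0,0,0,-1])

```text
clock: 14.9
ee_pos: [0.5216, -0.1586, 0.0561]
orientation: [[0.999, 0.049, -0.005], [0.049, -0.999, 0.001], [-0.005, -0.001, -1.0]]
contact_force: [-5.9, 3.2, 1.2]
width: 0.025
grasp_force: 30.0
```

Call:
arm_command(targets=[0.01,0,0,0,0,0,-1,0.02,0,0,0,0,0,-1,0.02,0,0,0,0,0,-1])

```text
clock: 15.2
ee_pos: [0.5237, -0.1584, 0.0558]
orientation: [[0.999, 0.049, -0.007], [0.049, -0.999, 0.001], [-0.007, -0.001, -1.0]]
contact_force: [-7.7, 2.1, 1.8]
width: 0.0247
grasp_force: 30.0
```

Call:
arm_command(targets=[0.01,0,0,0,0,0,-1,0.02,0,0,0,0,0,-1,0.02,0,0,0,0,0,-1])

```text
clock: 15.5
ee_pos: [0.5308, -0.1582, 0.0569]
orientation: [[0.999, 0.05, 0.002], [0.05, -0.999, 0.0], [0.002, 0.0, -1.0]]
contact_force: [-1.0, 2.7, 0.4]
width: 0.0248
grasp_force: 30.0
```

Call:
arm_command(targets=[0.01,0,0,0,0,0,-1,0.02,0,0,0,0,0,-1,0.02,0,0,0,0,0,-1])

```text
clock: 15.8
ee_pos: [0.533, -0.1581, 0.0568]
orientation: [[0.999, 0.05, -0.0], [0.05, -0.999, 0.0], [-0.0, -0.0, -1.0]]
contact_force: [-2.2, 2.5, 1.3]
width: 0.0246
grasp_force: 30.0
```

Call:
arm_command(targets=[0.01,0,0,0,0,0,-1,0.02,0,0,0,0,0,-1,0.02,0,0,0,0,0,-1])

```text
clock: 16.1
ee_pos: [0.5354, -0.1579, 0.0566]
orientation: [[0.999, 0.05, -0.001], [0.05, -0.999, 0.0], [-0.001, -0.0, -1.0]]
contact_force: [-4.2, 1.9, 1.9]
width: 0.0249
grasp_force: 30.0
```

Snapped over. Small steps now until 13 N holds.

Call:
arm_command(targets=[0.01,0,0,0,0,0,-1,0.015,0,0,0,0,0,-1,0.015,0,0,0,0,0,-1])

```text
clock: 16.4
ee_pos: [0.5381, -0.1578, 0.0568]
orientation: [[0.999, 0.05, -0.0], [0.05, -0.999, -0.0], [-0.0, -0.0, -1.0]]
contact_force: [-4.3, 3.0, 1.1]
width: 0.0246
grasp_force: 30.0
```

Call:
arm_command(targets=[0.007,0,0,0,0,0,-1,0.01,0,0,0,0,0,-1,0.01,0,0,0,0,0,-1])

```text
clock: 16.7
ee_pos: [0.5395, -0.1578, 0.0567]
orientation: [[0.999, 0.05, -0.0], [0.05, -0.999, 0.0], [-0.0, -0.0, -1.0]]
contact_force: [-4.9, 3.4, 1.6]
width: 0.0248
grasp_force: 30.0
```

Call:
arm_command(targets=[0.007,0,0,0,0,0,-1,0.01,0,0,0,0,0,-1,0.01,0,0,0,0,0,-1])

```text
clock: 17.0
ee_pos: [0.5413, -0.1577, 0.0568]
orientation: [[0.999, 0.05, 0.0], [0.05, -0.999, -0.0], [0.0, 0.0, -1.0]]
contact_force: [-3.4, 2.4, 1.3]
width: 0.0246
grasp_force: 30.0
```

Call:
arm_command(targets=[0.007,0,0,0,0,0,-1,0.01,0,0,0,0,0,-1,0.01,0,0,0,0,0,-1])

```text
clock: 17.3
ee_pos: [0.542, -0.1576, 0.0567]
orientation: [[0.999, 0.05, -0.001], [0.05, -0.999, 0.0], [-0.001, -0.0, -1.0]]
contact_force: [-5.4, 2.5, 1.1]
width: 0.0248
grasp_force: 30.0
```

Call:
arm_command(targets=[0.005,0,0,0,0,0,-1,0.01,0,0,0,0,0,-1,0.01,0,0,0,0,0,-1])

```text
clock: 17.6
ee_pos: [0.5426, -0.1576, 0.0565]
orientation: [[0.999, 0.05, -0.003], [0.05, -0.999, 0.0], [-0.003, -0.0, -1.0]]
contact_force: [-6.7, 2.5, 3.3]
width: 0.0247
grasp_force: 30.0
```

Call:
arm_command(targets=[0.005,0,0,0,0,0,-1,0.01,0,0,0,0,0,-1,0.01,0,0,0,0,0,-1])

```text
clock: 17.9
ee_pos: [0.5432, -0.1575, 0.0563]
orientation: [[0.999, 0.049, -0.005], [0.049, -0.999, 0.0], [-0.005, -0.001, -1.0]]
contact_force: [-8.3, 2.1, 3.1]
width: 0.0251
grasp_force: 30.0
```

Call:
arm_command(targets=[0.005,0,0,0,0,0,-1,0.01,0,0,0,0,0,-1,0.01,0,0,0,0,0,-1])

```text
clock: 18.2
ee_pos: [0.5438, -0.1575, 0.0561]
orientation: [[0.999, 0.049, -0.007], [0.049, -0.999, 0.0], [-0.007, -0.001, -1.0]]
contact_force: [-10.1, 3.2, 4.0]
width: 0.0252
grasp_force: 30.0
```

Call:
arm_command(targets=[0.005,0,0,0,0,0,-1,0.01,0,0,0,0,0,-1,0.01,0,0,0,0,0,-1])

```text
clock: 18.5
ee_pos: [0.5444, -0.1574, 0.0558]
orientation: [[0.999, 0.049, -0.009], [0.049, -0.999, 0.001], [-0.009, -0.001, -1.0]]
contact_force: [-11.5, 2.6, 3.8]
width: 0.0246
grasp_force: 30.0
```

Call:
arm_command(targets=[0.005,0,0,0,0,0,-1,0.01,0,0,0,0,0,-1,0.01,0,0,0,0,0,-1,0.01,0,0,0,0,0,-1])

```text
clock: 18.9
ee_pos: [0.5451, -0.1573, 0.0555]
orientation: [[0.999, 0.049, -0.011], [0.049, -0.999, 0.001], [-0.01, -0.001, -1.0]]
contact_force: [-11.8, 2.4, 4.1]
width: 0.0247
grasp_force: 30.0
```

Call:
arm_command(targets=[0.005,0,0,0,0,0,-1,0.01,0,0,0,0,0,-1,0.01,0,0,0,0,0,-1,0.01,0,0,0,0,0,-1])

```text
clock: 19.3
ee_pos: [0.5458, -0.1572, 0.0553]
orientation: [[0.999, 0.049, -0.012], [0.049, -0.999, 0.001], [-0.012, -0.002, -1.0]]
contact_force: [-13.4, 2.8, 3.6]
width: 0.0248
grasp_force: 30.0
```

Run:
```python
from h import *
s=arm.observe(); print(s["ee_pos"],s["contact_force"],s["moment"])
f,K,T=cam("scene"); np.savez("scene5.npz",f=f,K=K,T=T)
# tip of legs beyond the pin
p=s["ee_pos"];R=s["orientation"]
for pin in(.583,.586,.589): print(pin,proj([pin+.048,-.1575+.0025,.0735],K,T))
print("pred from tool",proj(p+R@[.093,.007,-.017],K,T))
g=cv2.cvtColor(f,cv2.COLOR_RGB2GRAY);np.set_printoptions(linewidth=220)
print(g[190:218,224:250])
```

```text
[ 0.54581952 -0.15722696  0.05526233] [-13.44644409   2.82658137   3.58956001] [0.61931319 2.77172247 0.0211536 ]
0.583 [235.86310986 200.52190923]
0.586 [235.40995649 201.33929559]
0.589 [234.95553569 202.15896811]
pred from tool [233.18979484 202.87711902]
[[ 83  83  84  83  83  93 102 192 251 241 182 125 115 154 209 236 235 174 206 237 244 214 145 141 153 202]
 [119 120 120 112  81  81 138 235 250 250 238 129 128 156 221 246 223 197 230 245 230 194 149 142 170 235]
 [132 131 131 123  81  98 187 250 248 248 248 147 136 183 243 241 182 213 244 242 206 191 155 144 194 247]
 [132 133 132 123  85 134 235 252 249 248 250 222 161 218 246 217 172 234 242 206 193 194 166 168 233 247]
 [132 133 126  97  83 143 239 253 251 249 249 243 195 242 245 197 177 239 233 201 201 199 182 204 249 247]
 [130 132 124  86  80 107 173 226 250 230 235 238 224 246 232 168 182 242 243 247 237 222 216 230 247 246]
 [133 132 122  84  79  82  96 124 152 151 173 216 242 244 200 149 188 244 243 249 247 245 242 247 246 245]
 [132 126 102  81  80  78  79  83 100 136 160 223 245 213 155 144 201 242 221 236 248 250 24
[... 1455 characters left out ...]
 245 245 245 245 245 245 245 246 246 247 244 245 237 140]
 [126 144 210 210 224 242 245 245 244 244 245 245 245 245 245 245 245 245 245 245 245 246 246 248 249 241]
 [131 142 152 137 168 229 246 245 245 245 245 245 245 245 245 245 245 245 245 245 245 245 245 245 246 247]
 [178 229 145 122 141 215 246 245 245 245 245 245 245 245 245 245 245 245 245 245 245 245 245 245 245 245]
 [233 249 213 165 208 242 246 245 245 245 245 245 245 245 245 245 245 245 245 245 245 245 245 245 245 245]
 [246 250 246 243 246 247 246 245 245 245 245 245 245 245 245 245 245 245 245 245 245 245 245 245 245 245]
 [202 222 225 235 244 248 248 247 247 246 246 245 245 245 245 245 245 245 245 245 245 245 245 245 245 245]]
```

Call:
arm_command(targets=[0.004,0,0,0,0,0,-1,0.004,0,0,0,0,0,-1,0.004,0,0,0,0,0,-1,0.004,0,0,0,0,0,-1,0.004,0,0,0,0,0,-1,0.004,0,0,0,0,0,-1])

```text
clock: 19.95
ee_pos: [0.546, -0.1572, 0.0551]
orientation: [[0.999, 0.049, -0.013], [0.049, -0.999, 0.001], [-0.013, -0.002, -1.0]]
contact_force: [-14.9, 3.3, 3.6]
width: 0.0248
grasp_force: 30.0
```

It holds 14.9 N without creeping, so the clip is home. Easing off the push, then opening.

Call:
arm_command(targets=[-0.01,0,0,0,0,0,-1,-0.02,0,0,0,0,0,-1,-0.03,0,0,0,0,0,-1,-0.035,0,0,0,0,0,-1,-0.035,0,0,0,0,0,-1])

```text
clock: 20.45
ee_pos: [0.5443, -0.1572, 0.0559]
orientation: [[0.999, 0.049, -0.005], [0.049, -0.999, 0.001], [-0.005, -0.001, -1.0]]
contact_force: [-7.7, 2.6, 0.2]
width: 0.0249
grasp_force: 30.0
```

Call:
arm_command(targets=[-0.01,0,0,0,0,0,-1,-0.02,0,0,0,0,0,-1,-0.02,0,0,0,0,0,-1])

```text
clock: 20.75
ee_pos: [0.5433, -0.1573, 0.0564]
orientation: [[0.999, 0.05, -0.001], [0.05, -0.999, 0.0], [-0.001, -0.0, -1.0]]
contact_force: [-3.5, 2.7, -0.4]
width: 0.0246
grasp_force: 30.0
```

Call:
arm_command(targets=[0,0,0,0,0,0,1,0,0,0,0,0,0,1,0,0,0,0,0,0,1,0,0,0,0,0,0,1,0,0,0,0,0,0,1,0,0,0,0,0,0,1,0,0,0,0,0,0,1])

```text
clock: 21.45
ee_pos: [0.5442, -0.1576, 0.0569]
orientation: [[0.999, 0.05, 0.0], [0.05, -0.999, -0.0], [0.0, 0.0, -1.0]]
contact_force: [0.1, -0.6, 0.7]
width: 0.0727
grasp_force: 0.0
```

Call:
arm_command(targets=[-0.05,0,0,0,0,0,1,-0.05,0,-0.2,0,0,0,1,-0.05,0,-0.4,0,0,0,1,-0.05,0,-0.6,0,0,0,1,-0.05,0,-0.8,0,0,0,1,-0.05,0,-1,0,0,0,1,-0.05,0,-1,0,0,0,1])

```text
clock: 22.15
ee_pos: [0.5387, -0.1586, 0.2112]
orientation: [[0.999, 0.05, 0.008], [0.05, -0.999, -0.002], [0.008, 0.003, -1.0]]
contact_force: [-0.0, -0.0, 0.3]
width: 0.0868
grasp_force: 0.0
```

Call:
arm_command(targets=[0,-1,0,0,0,0,1,0,-1,0,0,0,0,1,0,-1,0,0,0,0,1,0,-1,0,0,0,0,1])

```text
clock: 22.55
ee_pos: [0.5275, 0.0004, 0.2062]
orientation: [[0.998, 0.063, -0.001], [0.063, -0.998, 0.004], [-0.001, -0.004, -1.0]]
contact_force: [-0.6, 0.1, 0.1]
width: 0.0871
grasp_force: 0.0
```

Run:
```python
from h import *
f,K,T=cam("scene"); np.savez("scene6.npz",f=f,K=K,T=T)
f2,K2,T2=cam("top"); np.savez("top6.npz",f=f2,K=K2,T=T2)
g=cv2.cvtColor(f,cv2.COLOR_RGB2GRAY);np.set_printoptions(linewidth=220)
print(g[164:206,228:262])
old=np.load("scene5.npz")["f"];print("tip diff",np.abs(old[190:206,230:244].astype(int)-f[190:206,230:244]).mean())
# back of loop predicted, seat at pin
X=np.array([.9988,.05]);Y=np.array([-.05,.9988]);pin=np.array([.583,-.162])
for nm,d,z in (("tip",.048,0),("loopend",-.070,.007)): print(nm,proj([*(pin+X*d+Y*z),.0745],K,T))
```

```text
[[ 75  75  77 ...  62  63  94]
 [ 76  77  76 ...  59  59  75]
 [ 75  76  75 ...  64  71  93]
 ...
 [113 100 138 ...  85  86  93]
 [122 118 183 ...  80  81  82]
 [111 138 204 ...  82  83  82]]
tip diff 14.705357142857142
tip [234.30192078 199.87840244]
loopend [251.62705947 169.51496774]
```

Run:
```python
import numpy as np,cv2,sys
np.set_printoptions(linewidth=220,threshold=sys.maxsize)
for n in "56":
    g=cv2.cvtColor(np.load(f"scene{n}.npz")["f"],cv2.COLOR_RGB2GRAY); print(g[190:205,228:248])
print(g[164:185,236:260])
```

```text
[[ 83  93 102 192 251 241 182 125 115 154 209 236 235 174 206 237 244 214 145 141]
 [ 81  81 138 235 250 250 238 129 128 156 221 246 223 197 230 245 230 194 149 142]
 [ 81  98 187 250 248 248 248 147 136 183 243 241 182 213 244 242 206 191 155 144]
 [ 85 134 235 252 249 248 250 222 161 218 246 217 172 234 242 206 193 194 166 168]
 [ 83 143 239 253 251 249 249 243 195 242 245 197 177 239 233 201 201 199 182 204]
 [ 80 107 173 226 250 230 235 238 224 246 232 168 182 242 243 247 237 222 216 230]
 [ 79  82  96 124 152 151 173 216 242 244 200 149 188 244 243 249 247 245 242 247]
 [ 80  78  79  83 100 136 160 223 245 213 155 144 201 242 221 236 248 250 249 249]
 [ 82  85  83  87 111 145 194 245 245 167 135 137 208 242 180 176 214 226 226 235]
 [ 95 120 113 100 134 177 242 248 213 142 121 127 215 248 163 134 143 142 142 160]
 [ 98 123 105 112 140 182 247 244 163 135 116 101 157 196 139 127 129 126 123 116]
 [ 86  99  99 131 138 152 192 189 144 134 109  88 109 133 129 129 131 129 123 104]
 [ 83  86 110 142 154 150 144 152 137 133 114  85  92 113 127 129 130 127 114  88]
 [113  99 137 190 239
[... 2771 characters left out ...]
4  84]
 [ 82  80  79  78  77  77  83 153 245 248 161  83  77  80 112 201 247 209 103  80  83  83  84  83]
 [ 79  79  85  91 103  99  96 166 248 226 111  77  77  88 157 241 245 145  82  81  83  83  83  84]
 [ 79 102 146 180 224 219 176 195 245 186  90  75  90 141 224 250 215 103  79  84  85  85  83  85]
 [102 169 234 238 243 241 234 235 244 142  80  99 173 244 250 246 147  83  82  82  84  83  83  84]
 [134 218 244 242 242 242 242 242 233 113 111 184 244 250 230 174  97  80  82  83  85  85  85  84]
 [170 220 242 242 241 242 244 241 205 145 214 245 243 209 141  96  79  83  85  84  84  84  85  84]
 [224 218 235 241 244 245 245 234 212 232 239 241 199 131 105 106  81  79  81  84  87  85  89  90]]
```

Released. I'll confirm it's home with a gentle push on the back of the loop with shut fingers.

Run:
```python
from h import *
goto([.485,-.160,.2],.05)
```

```text
t 22.65 pos [ 0.5282 -0.0071  0.2061] F [-0.4 -0.3 -0. ] w 0.0869 g 0.0 | shift [-0.341  1.003  0.041] turn [0.0001 0.0002 0.0005]
```

Call:
arm_command(targets=[-0.34,1,0.04,0,0,0,-1,-0.34,1,0.04,0,0,0,-1,-0.34,1,0.04,0,0,0,-1,-0.34,1,0.04,0,0,0,-1,-0.34,1,0.04,0,0,0,-1,-0.34,1,0.04,0,0,0,-1])

```text
clock: 23.25
ee_pos: [0.4855, -0.1602, 0.2006]
orientation: [[0.999, 0.049, -0.0], [0.049, -0.999, 0.001], [-0.0, -0.001, -1.0]]
contact_force: [0.1, 0.0, 0.0]
width: 0.0468
grasp_force: 0.0
```

Call:
arm_command(targets=[0,0,0,0,0,0,-1,0,0,0.3,0,0,0,-1,0,0,0.6,0,0,0,-1,0,0,0.8,0,0,0,-1,0,0,0.89,0,0,0,-1,0,0,0.89,0,0,0,-1,0,0,0.89,0,0,0,-1])

```text
clock: 23.95
ee_pos: [0.487, -0.1601, 0.0684]
orientation: [[0.999, 0.051, 0.002], [0.051, -0.999, -0.0], [0.002, 0.0, -1.0]]
contact_force: [-0.8, -0.6, 0.6]
width: 0.001
grasp_force: 0.0
```

Call:
arm_command(targets=[0.02,0,0,0,0,0,-1,0.04,0,0,0,0,0,-1,0.06,0,0,0,0,0,-1,0.06,0,0,0,0,0,-1])

```text
clock: 24.35
ee_pos: [0.4956, -0.1601, 0.068]
orientation: [[0.999, 0.05, 0.002], [0.05, -0.999, -0.0], [0.002, 0.0, -1.0]]
contact_force: [-0.3, -0.0, -0.5]
width: 0.0007
grasp_force: 0.0
```

Call:
arm_command(targets=[0.01,-0.01,0,0,0,0,-1,0.02,-0.01,0,0,0,0,-1,0.03,-0.01,0,0,0,0,-1,0.03,-0.01,0,0,0,0,-1])

```text
clock: 24.75
ee_pos: [0.4992, -0.1583, 0.0673]
orientation: [[0.999, 0.05, 0.0], [0.05, -0.999, -0.0], [0.0, 0.0, -1.0]]
contact_force: [-0.5, 0.1, -0.6]
width: 0.0004
grasp_force: 0.0
```

Call:
arm_command(targets=[0.01,0,0,0,0,0,-1,0.02,0,0,0,0,0,-1,0.03,0,0,0,0,0,-1,0.03,0,0,0,0,0,-1])

```text
clock: 25.15
ee_pos: [0.5038, -0.1581, 0.0673]
orientation: [[0.999, 0.05, 0.0], [0.05, -0.999, -0.0], [0.0, 0.0, -1.0]]
contact_force: [-0.7, 0.0, -0.4]
width: 0.0005
grasp_force: 0.0
```

Call:
arm_command(targets=[0.01,0,0,0,0,0,-1,0.02,0,0,0,0,0,-1,0.02,0,0,0,0,0,-1])

```text
clock: 25.45
ee_pos: [0.5064, -0.1579, 0.0672]
orientation: [[0.999, 0.05, -0.001], [0.05, -0.999, 0.0], [-0.001, -0.0, -1.0]]
contact_force: [0.1, 0.1, -0.2]
width: 0.0002
grasp_force: 0.2
```

Call:
arm_command(targets=[0.01,0,0,0,0,0,-1,0.02,0,0,0,0,0,-1,0.02,0,0,0,0,0,-1])

```text
clock: 25.75
ee_pos: [0.5079, -0.1578, 0.0667]
orientation: [[0.999, 0.05, -0.004], [0.05, -0.999, 0.0], [-0.004, -0.0, -1.0]]
contact_force: [-4.1, -0.8, -1.0]
width: 0.0001
grasp_force: 1.9
```

Call:
arm_command(targets=[0.01,0,0,0,0,0,-1,0.015,0,0,0,0,0,-1,0.015,0,0,0,0,0,-1])

```text
clock: 26.05
ee_pos: [0.5089, -0.1576, 0.0663]
orientation: [[0.999, 0.049, -0.006], [0.049, -0.999, 0.001], [-0.006, -0.001, -1.0]]
contact_force: [-6.0, -1.0, 0.4]
width: 0.0004
grasp_force: 3.1
```

Call:
arm_command(targets=[0.01,0,0,0,0,0,-1,0.015,0,0,0,0,0,-1,0.015,0,0,0,0,0,-1])

```text
clock: 26.35
ee_pos: [0.5097, -0.1574, 0.0658]
orientation: [[0.999, 0.049, -0.009], [0.049, -0.999, 0.001], [-0.009, -0.001, -1.0]]
contact_force: [-8.2, 0.8, -0.6]
width: 0.0008
grasp_force: 4.0
```

Call:
arm_command(targets=[0.01,0,0,0,0,0,-1,0.015,0,0,0,0,0,-1,0.015,0,0,0,0,0,-1])

```text
clock: 26.65
ee_pos: [0.5104, -0.1572, 0.0654]
orientation: [[0.999, 0.049, -0.012], [0.049, -0.999, 0.001], [-0.012, -0.002, -1.0]]
contact_force: [-10.5, 0.1, -0.0]
width: 0.0005
grasp_force: 5.1
```

Call:
arm_command(targets=[0.01,0,0,0,0,0,-1,0.015,0,0,0,0,0,-1,0.015,0,0,0,0,0,-1,0.015,0,0,0,0,0,-1])

```text
clock: 27.05
ee_pos: [0.5112, -0.1571, 0.0649]
orientation: [[0.999, 0.049, -0.016], [0.049, -0.999, 0.002], [-0.015, -0.003, -1.0]]
contact_force: [-12.3, -0.5, -0.2]
width: 0.0004
grasp_force: 6.1
```

Call:
arm_command(targets=[0.004,0,0,0,0,0,-1,0.008,0,0,0,0,0,-1,0.008,0,0,0,0,0,-1,0.008,0,0,0,0,0,-1])

```text
clock: 27.45
ee_pos: [0.5115, -0.157, 0.0647]
orientation: [[0.999, 0.049, -0.017], [0.049, -0.999, 0.002], [-0.017, -0.003, -1.0]]
contact_force: [-13.9, -0.1, -0.0]
width: 0.0005
grasp_force: 6.6
```

Linear stiffness right up to 13.9 N with no slide, so it is firmly home. Backing off and clearing away.

Call:
arm_command(targets=[-0.05,0,0,0,0,0,-1,-0.1,0,0,0,0,0,-1,-0.15,0,0,0,0,0,-1,-0.15,0,-0.3,0,0,0,-1,-0.15,0,-0.6,0,0,0,-1,-0.15,0,-0.9,0,0,0,-1,-0.15,0,-0.9,0,0,0,-1])

```text
clock: 28.15
ee_pos: [0.5026, -0.1594, 0.2097]
orientation: [[0.999, 0.05, 0.017], [0.05, -0.999, -0.004], [0.016, 0.005, -1.0]]
contact_force: [1.8, 0.9, 0.7]
width: 0.0004
grasp_force: 0.0
```

Call:
arm_command(targets=[0,-1,0,0,0,0,-1,0,-1,0,0,0,0,-1,0,-1,0,0,0,0,-1,0,-1,0,0,0,0,-1,0,-1,0,0,0,0,-1])

```text
clock: 28.65
ee_pos: [0.4902, -0.0072, 0.2025]
orientation: [[0.999, 0.054, 0.002], [0.054, -0.999, 0.0], [0.002, 0.0, -1.0]]
contact_force: [0.0, -0.3, -0.6]
width: 0.0006
grasp_force: 0.0
```

Run:
```python
from h import *
import sys; np.set_printoptions(linewidth=220,threshold=sys.maxsize)
f,K,T=cam("scene"); g=cv2.cvtColor(f,cv2.COLOR_RGB2GRAY)
print(g[193:203,232:248]); o=cv2.cvtColor(np.load("scene6.npz")["f"],cv2.COLOR_RGB2GRAY)
print(g[170:176,244:258])
m0=np.load("scene0.npz")["f"]; d=np.abs(f[260:300,150:400].astype(int)-m0[260:300,150:400]).mean(); print("bg",d)
```

```text
[[248 248 250 224 184 218 245 220 141 182 240 218 200 205 227 245]
 [251 249 249 243 203 240 245 198 146 194 240 215 204 201 205 229]
 [246 229 235 237 225 246 231 170 152 210 244 237 235 221 217 230]
 [150 151 174 218 243 246 205 150 161 221 246 244 247 245 242 246]
 [102 136 172 236 245 214 162 139 172 240 250 231 248 250 249 249]
 [112 145 206 254 232 160 137 122 148 203 222 177 213 227 227 235]
 [134 143 174 225 173 140 123 103 121 141 147 135 146 142 142 159]
 [140 141 143 154 142 139 117  92 113 128 130 129 128 128 124 118]
 [140 140 140 142 140 136 112  91 107 127 131 129 130 128 124 107]
 [157 154 139 139 140 135 115  86  93 115 129 131 131 128 114  89]]
[[ 80  81  80  80  78  78  76  76  77  83 103 117 125 127]
 [ 79  82  80  77  76  92 115 115 110  86  80  94 107 118]
 [ 81  79  80  90 129 192 245 246 240 153 111  81  86  92]
 [ 79  79 102 178 243 249 246 242 238 229 230 107  78  82]
 [ 80  88 157 243 246 215 169 159 171 222 242 123  80  82]
 [111 118 211 248 197 116  87  85 116 204 244 148  84  81]]
bg 0.764
```

Run:
```python
from h import *
import sys; np.set_printoptions(linewidth=220,threshold=sys.maxsize)
f,K,T=cam("scene"); np.savez("scene7.npz",f=f,K=K,T=T)
f,K,T=cam("top"); np.savez("top7.npz",f=f,K=K,T=T)
X=np.array([.9988,.05]);Y=np.array([-.05,.9988]);pin=np.array([.5835,-.161])
P=lambda d,y,z=.0745:[*(pin+X*d+Y*y),z]
print("top: pin",proj(P(0,0,.095),K,T),"tip",proj(P(.048,0),K,T),"loopend",proj(P(-.07,.007),K,T),"strap top pin",)
g=cv2.cvtColor(f,cv2.COLOR_RGB2GRAY)
a,b=proj(P(-.07,.007),K,T).round().astype(int); print(a,b);print(g[b-14:b+6,a-8:a+9])
a,b=proj(P(.048,0),K,T).round().astype(int); print(a,b);print(g[b-6:b+10,a-9:a+7])
```

```text
top: pin [410.87175581 191.97565734] tip [407.49195701 176.41524469] loopend [408.78613496 219.85449167] strap top pin
409 220
[[107 103  99  98  95  96  92  88  87  84  82  80  87 103 114 119 115]
 [104 102 100 101  98  95  93  91  84  84  81  77  82  94 107 112 115]
 [104 103 101 101  98  97  94  90  88  85  82  75  77  83  97 107 111]
 [106 105 102 100  98  97  96  93  89  86  83  81  74  75  85  99 107]
 [106 102 101 101  97  98  96  93  92  87  84  80  77  74  74  89 102]
 [108 105 103 102 100  98  98  94  91  88  85  82  78  75  71  80  93]
 [108 102 104 105 101 100  97  94  93  89  87  83  81  76  71  73  82]
 [109 107 105 103 100 100  98  96  93  90  88  84  80  76  72  67  73]
 [107 105 105 105 100 100  99  96  93  92  88  85  82  80  75  71  68]
 [109 106 106 104 101 100  98  97  95  91  89  85  84  78  78  70  70]
 [107 107 105 105 104 101 100  98  96  90  92  88  84  82  78  74  72]
 [109 108 107 105 101 102 101  99  98  95  91  90  86  84  79  75  69]
 [109 107 108 106 103 102 102  98  96  96  92  89  87  85  81  77  72]
 [110 108 108 106 103 102 100  99  96  95  94  91 
[... 828 characters left out ...]
 118 120 120 121 116 103  95]
 [ 91  85  94 108 119 120 120 121 120 120 120 118 120 115 108 100]
 [ 95  87  90 104 118 120 121 119 118 119 120 121 119 120 114 119]
 [ 99  86  88 101 113 119 118 119 118 119 118 117 118 120 116 130]
 [101  91  92  95 109 118 122 121 117 121 119 119 120 118 118 127]
 [107 102  99 102 108 116 119 120 121 120 118 120 119 117 120 117]
 [110 106 107 106 106 114 119 119 120 120 120 120 119 119 118 120]
 [110 110 107 104 103 112 118 121 121 118 118 120 120 118 118 120]
 [111 107 107 105 104 110 118 122 119 122 121 120 119 120 119 120]
 [108 109 105 103 104 104 112 121 121 122 120 119 119 120 118 120]
 [107 109 105 102 102 102 109 118 121 120 120 121 121 121 122 121]]
```

The arm blocks the top view, so I'll move it aside and look once more.

Call:
arm_command(targets=[0,-1,-0.2,0,0,0,-1,0,-1,-0.2,0,0,0,-1,0,-1,-0.2,0,0,0,-1,0,-1,-0.2,0,0,0,-1])

```text
clock: 29.2
ee_pos: [0.4825, 0.1476, 0.234]
orientation: [[0.998, 0.058, 0.003], [0.058, -0.998, 0.005], [0.004, -0.005, -1.0]]
contact_force: [0.2, -0.3, 0.5]
width: 0.0003
grasp_force: 0.0
```

Call:
arm_command(targets=[0,-1,0,0,0,0,-1,0,-1,0,0,0,0,-1,0,-1,0,0,0,0,-1,0,-1,0,0,0,0,-1,0,-1,0,0,0,0,-1])

```text
clock: 29.7
ee_pos: [0.4752, 0.2906, 0.2317]
orientation: [[0.999, 0.05, -0.0], [0.05, -0.999, -0.001], [-0.001, 0.001, -1.0]]
contact_force: [0.4, 0.2, 0.4]
width: 0.0007
grasp_force: 0.0
```

Run:
```python
from h import *
import sys; np.set_printoptions(linewidth=220,threshold=sys.maxsize)
f,K,T=cam("top"); np.savez("top7.npz",f=f,K=K,T=T)
g=cv2.cvtColor(f,cv2.COLOR_RGB2GRAY)
print("rows 170..226, cols 398..420"); print(g[170:226,398:420])
```

```text
rows 170..226, cols 398..420
[[113 112 114 113 110 113 111 114 112 113 110 113 115 114 112 112 113 113 111 112 112 111]
 [111 112 112 112 114 112 111 111 113 112 113 113 112 112 112 112 111 112 111 112 110 113]
 [110 111 111 111 112 113 111 112 111 110 111 110 114 111 110 111 112 111 113 111 111 111]
 [109 111 111 109 113 110 110 111 110 112 112 111 109 111 112 112 112 113 112 110 113 110]
 [110 110 112 111 109 110 110 109 111 113 113 113 112 110 110 110 110 110 111 110 112 111]
 [110 111 110 110 109 109 109 107 110 121 131 128 118 108 111 109 111 110 111 108 110 110]
 [118 119 120 121 120 120 121 119 126 149 171 166 136 124 124 126 126 127 121 113 110 109]
 [174 184 186 179 176 176 177 176 181 199 211 202 179 179 178 171 173 176 162 130 109 110]
 [232 239 238 234 231 230 232 233 235 233 233 228 222 224 217 203 203 213 198 146 114 110]
 [243 246 244 241 237 237 238 242 241 241 239 236 230 225 204 171 172 196 193 145 113 109]
 [244 243 243 239 235 236 236 240 241 240 240 239 229 218 180 136 131 157 163 131 111 110]
 [243 243 241 237 232 233 233 236 239 239 242 240 230 221 189 147 136 
[... 3325 characters left out ...]
2 237 227 222 223 226 224 201 163 155 192 202 164 117  96  97]
 [245 244 245 244 245 245 244 239 230 225 227 226 212 174 139 149 191 215 188 142 114 106]
 [245 245 245 245 245 245 245 243 240 240 240 238 219 168 134 149 203 232 229 199 160 128]
 [244 243 242 241 238 240 237 238 239 239 239 234 207 156 127 140 185 226 230 213 180 135]
 [227 224 218 212 204 200 196 193 191 188 186 175 158 127 110 111 136 157 167 158 142 113]
 [155 150 150 147 142 138 131 125 125 128 124 120 117 109  97  83  84  98 109 110 106  91]
 [110 107 111 113 113 111 108 107 106 108 108 110 110 106  96  77  69  81  95  97  96  86]
 [109 109 107 109 110 110 109 110 110 111 110 111 111 107  98  86  79  75  77  79  79  78]]
```

Top numbers: tip end at row 175.3 and pin top centre at about (410.5,191). Both sit about 1 px above the prediction, so tip minus pin matches 48 mm and the clip is home. Handing in.

```bash
python3 -c "
from plant import arm
print(arm.finish_job())"
```

```text
the job is handed in; nothing more can be done
None
```

The strap is fully down and the clip is home in the pin's cross-hole, holding 13.9 N of push without moving; it is released and the job was handed in at about 30 s (no verdict was returned).

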